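# Pull the extractor's vent flap shut with the hook pole

### The job

The vent flap of the small fume extractor hangs open. Take the hook pole from its wooden rest, hook it down into the ring eye on the flap and pull the flap shut until the spring catch under the frame's top bar has snapped and holds it, pulling gently and feeling for the end (never more than 20 N) and touching the extractor with the pole only, not with the hand. Then unhook, lay the pole back in its rest as it lay, and leave everything else on the bench where it is.

Things in the scene. Friction and masses are not known exactly. Their poses are not given: they have to be found in the camera images.
- extractor: fixed bench fume extractor, place and heading vary: low grey filter box 118 mm high and, along its front edge, an upright aluminium frame 172 mm wide, 322 mm high (bars at x = -14 to 0 mm, 152 mm clear between the posts). Origin: on the bench under the middle of the frame's rear face; z up, -x out of the front (the way the flap is pulled shut), +x back over the filter box, y along the frame
- flap (a joint): hinge of the flap, an aluminium plate 146 mm wide, 163 mm high. 0 = upright; positive = open, top leaning back (+x of the extractor) by that angle in rad. Starts at 0.45 to 0.72, held there by hinge friction; near shut a spring pushes it open again (about 3.5 N at the eye). Shut lies somewhere from -0.10 to 0.10: the catch is screwed on in slots, and its setting varies and is not measured
- hinge (a point): middle of the flap's hinge line, at (-7, 0, 130) mm of the extractor, axes as the extractor's; the flap turns about y here
- bar (a point): middle of the underside of the frame's top bar, 312 mm above the bench. The catch sits under and behind it. Pulling at the eye, the flap swings lightly (up to about 4 N), climbs the catch's spring roller (8 to 13 N), snaps past it, then meets a rubber buffer (force rises about 6 N per mm for 2 mm, then a hard stop). Snapped in, it stays shut when let go; else it springs back beyond 0.2 rad
- eye (a point): centre of the steel ring eye on the flap's front: ring square to the plate, 25 mm inner diameter, bar 5 mm thick, 26 mm in front of the flap's mid-plane, 105 mm from the hinge line. Axes as the flap's: z from the hinge to the flap's top edge (the ring's own axis; vertical when the flap stands upright), -x out of its front, y along the hinge
- pole: hook pole, loose, about 0.18 kg: wooden handle 146 mm long, 22 mm wide (y), 28 mm high (z), flat sides, then a steel rod 6 mm thick with its end bent straight down as a hook prong. Origin: centre of the handle; +x along the rod toward the hook, z up as it lies in the rest. The prong lies at x = 200 mm, from the rod (z = 0) down to z = -26 mm, 6 mm thick. Centre of mass within 15 mm of the origin
- hook_tip (a point): lower round end of the hook prong, at (200, 0, -26) mm of the pole; axes as the pole's
- hook_mid (a point): point on the hook prong 10 mm above its lower end, at (200, 0, -16) mm of the pole
- rest: fixed wooden pole rest, place and heading vary; base 150 x 70 x 10 mm, two posts 12 mm thick at x = +-62 mm, each with a notch open to the top, 29 mm wide, floor at z = 57 mm, 16 mm deep plus flared lips up to z = 80 mm, in which the ends of the handle lie. Origin on the bench under its middle; x along the pole toward the hook, z up. Between the posts the handle's sides are free for the fingers
- rest_seat (a point): where the handle's centre is when the pole lies in the rest: 71 mm above the bench over the rest's origin; axes as the rest's
- flux_jar: bystander: glass jar with blue cap, 59 mm wide, 60 mm high, loose on the bench; origin under its centre
- tape_roll: bystander: roll of blue tape, 57 mm wide, 24 mm high, loose on the bench; origin under its centre
- charcoal_block: bystander: black block 51 x 71 x 26 mm, loose on the bench; origin under its centre
- ring_peg: bystander: ring holder with upright peg, 38 mm wide, 47 mm high, loose on the bench; origin under its centre
- doming_block: bystander: steel cube with hollows, 46 mm, loose on the bench; origin under its centre

How it is judged:
On the way, in this order (a step that is already met when the one before it is completed fails the run):
1. the hook prong stands in the ring eye while the flap is still open (distance between hook_mid and eye below 0.018 m and z of hook_tip in the frame of eye below -0.004 m and value of joint flap above 0.3 rad), for 0.2 s.
2. the flap has been pulled shut with the hook in the eye (value of joint flap below 0.14 rad and distance between hook_mid and eye below 0.022 m), for 0.1 s.
At the end, for the whole second after the job is handed in: The flap is shut and held by its catch (joint below 0.14 rad; uncaught it springs open), and the pole lies still in its rest, handle centre within 20 mm of the seat, hook end the way it lay and pointing down (value of joint flap below 0.14 rad and distance between pole and rest_seat below 0.02 m and angle between the x axis of pole and the x axis of rest, either way round below 0.12 rad and x of hook_tip in the frame of rest_seat above 0.15 m and z of hook_tip in the frame of rest_seat below -0.015 m and linear speed of pole below 0.02 m/s); the robot touches nothing.
It fails at once if pole and extractor press on each other with more than 20 N (contact force between pole and extractor above 20 N).
It fails at once if the hand or arm touches the extractor (contact force between any of the fingers, the arm and extractor above 1 N).
It fails at once if a bystander is moved by more than 20 mm (distance of any of flux_jar, tape_roll, charcoal_block, ring_peg, doming_block from where it was at the start of the episode above 0.02 m).
It also fails if it takes over 58 s, if anything falls off the work surface, if the arm or the gripper's body presses on something with over 40 N, if the wrist force passes 120 N, or if a joint passes its speed limit or range.

### The arm

A 6-joint arm with a two-finger parallel gripper is mounted at the origin on a cart in front of the work surface, level with it; the furniture and walls round the work are solid. World frame = base frame: x ahead of the robot, y to its left, z up, the work surface at z = 0. Lengths are in m, angles in rad, forces in N, time in s.
With the tool pointing down it reaches from about 0.35 to 0.775 m from the base axis. Payload 5.5 kg.
Tool frame: the origin (TCP) lies at the very end of the fingers, on their centre line; the grasp point (between the pads) lies behind it (env.hold_point_z is the z of the grasp point in the tool frame, in m); z points along the fingers, y is the line along which they close (so a half turn about z gives the same grasp; the last joint's range is limited). The gripper opens to 85 mm and grips with 20 to 120 N. Pads are 22 mm wide; open, the fingers measure 114 mm over their backs; the gripper's body (76 mm by 85 mm) begins 54 mm behind the grasp point. The pads swing forward as they close: fully open they stand 13 mm farther back than shut.
Start: joints at [-1.336, 0.313, 0.046, 1.304, 0, 1.431], TCP at [0.21, -0.535, 0.231] pointing down, gripper open.
Joint ranges: [-2.76, 2.76], [-0.86, 1.69], [-1.03, 1.26], [-2.2, 2.34], [-1.47, 1.5], [-3.14, 3.14]. Speed limits (rad/s): [2.57, 2.57, 3.14, 3.14, 3.14, 3.14].

### API

Orientations are given as a unit quaternion [w, x, y, z].
In Python, from workcell import env gives the robot as it stands.
- The arm moves only by the tool arm_command, never from a script. Its argument "rows" is a list of rows, each an object with "delta_pos": the shift along the tool's x, y, z scaled (see below), a list of three; "rot": the turn, a rotation vector about the tool's x, y, z scaled (see below), a list of three; "fingers": the closure, from 0 (fully open) to 1 (shut). A call has 1 to 20 rows; each row shifts and turns the commanded pose from where the row before left it, along the tool's axes as they then stand; what a row does not reach is not made up. The controller multiplies each number of a shift by 0.02 m and each number of a turn by 360 degrees. A row lasts 1/10 s, in which the tool goes at most 50 mm and 8.59 degrees, less where a joint would pass 70% of its speed; a pose out of reach is approached as far as the arm can. A call with a number of a shift or a turn outside -1 to 1 is refused whole. A call with a gripper value outside its range is refused whole. The fingers move at their own pace and stop on an object; "squeeze" is the grip in N (left out, the last holds). Time passes only in rows, so rows that do not move let the fingers close. It gives the time, the measured TCP pose, the force and the opening at its end, in the units of the state.
- env.get_state(): the state, without advancing time (a new reading comes with each control period).
- env.read_camera(name): name is "side" or "top" or "wrist"; returns (picture, depth): 420x560x3 uint8, blue, green, red; 420x560 float32, m along the optical axis (not along the pixel's ray), 0 where there is no reading.
- env.get_calibration(name): a dict with "mtx" (3x3 intrinsics, pixels), "distortion" ([k1, k2, p1, p2, k3] as OpenCV has them; the pictures are not rectified), "R" (3x3) and "t" (3): a world point X has camera coordinates R X + t. Camera axes: x right, y down, z forward; pixel columns grow to the right and rows downward; lengths in m; the calibration is good to about 2 mm. A picture is of the moment at which its call begins: read the wrist's pose just before it. get_calibration takes no time and is no camera call; for the wrist camera it gives the pose at the moment of the call.
- env.hand_in(): hands the job in, once; it reports no verdict.
The state is a dict: "clock": time; "joint_pos": joint angles; "qvel": joint speeds; "tau": joint torques, N m; "tcp_pos": TCP position; "orientation": TCP orientation; "wrist_force": force on the tool from outside, world axes, zero at the start; "ft_torque": the same for the moment, N m; "finger_gap": finger opening in m.
Only numpy, scipy, OpenCV 4.12 (cv2) and the standard library are available. Lean on these libraries where they do the work, as an engineer would, in place of code of your own. Each camera call takes 0.05 s, during which the arm holds its last target. There are 200 camera calls.

## Working session

There is one attempt and no reset: what is moved stays moved. The work goes in short steps, Python scripts to look and compute and a tool call to move; the robot and the scene stay as the last step left them, time stands still between calls to the robot, and variables do not carry over. Pictures are saved under pics/ and viewed, on a budget of 10 in all, crops included, one or two more only if the job needs it, and the job is handed in when it is done.

Besides the shell and the picture viewer there is one more tool, called after "Call:" as name([rows], argument=value, ...), one row to a line, values as JSON. arm_command: Moves the arm, as the interface text tells. Shifts and turns lie within -1 to 1; 1 stands for 0.02 m of shift or 360 degrees of turn. Its arguments: {"type":"object","properties":{"rows":{"type":"array","items":{"type":"object","properties":{"delta_pos":{"type":"array","items":{"type":"number","minimum":-1,"maximum":1}},"rot":{"type":"array","items":{"type":"number","minimum":-1,"maximum":1}},"fingers":{"type":"number"}}}},"squeeze":{"type":"number"}},"required":["rows"]}

```bash
mkdir -p pics; ls; python3 - <<'E'
from workcell import env
import cv2, numpy as np
s=env.get_state(); print({k:np.round(v,3) for k,v in s.items()}, env.hold_point_z)
for n in("side","top"):
    p,d=env.read_camera(n); cv2.imwrite(f"pics/{n}0.png",p); np.savez(f"{n}0.npz",p=p,d=d)
    c=env.get_calibration(n); print(n,{k:np.round(v,3).tolist() for k,v in c.items()})
E
```

```text
pics
{'clock': np.float64(0.0), 'joint_pos': array([-1.336,  0.314,  0.045,  1.304, -0.   ,  1.431]), 'qvel': array([ 0.001,  0.001,  0.001, -0.   , -0.002, -0.   ]), 'tau': array([ 1.0000e-03, -4.8063e+01,  2.9853e+01,  1.9000e-02, -0.0000e+00,
        0.0000e+00]), 'tcp_pos': array([ 0.21 , -0.535,  0.23 ]), 'orientation': array([-0.001,  0.982,  0.186, -0.   ]), 'wrist_force': array([ 0.018,  0.286, -0.239]), 'ft_torque': array([-0.032,  0.021,  0.024]), 'finger_gap': np.float64(0.085)} -0.0187
side {'mtx': [[531.121, 0.0, 287.514], [0.0, 531.121, 209.957], [0.0, 0.0, 1.0]], 'distortion': [0.035, 0.0, 0.0, 0.0, 0.0], 'R': [[-0.965, 0.262, 0.0], [0.121, 0.448, -0.886], [-0.232, -0.855, -0.464]], 't': [0.526, 0.196, 1.435]}
top {'mtx': [[411.956, 0.0, 275.55], [0.0, 411.956, 209.431], [0.0, 0.0, 1.0]], 'distortion': [-0.075, 0.0, 0.0, 0.0, 0.0], 'R': [[0.009, -1.0, -0.012], [-0.982, -0.007, -0.187], [0.187, 0.013, -0.982]], 't': [-0.155, 0.525, 1.38]}
```

View pics/side0.png

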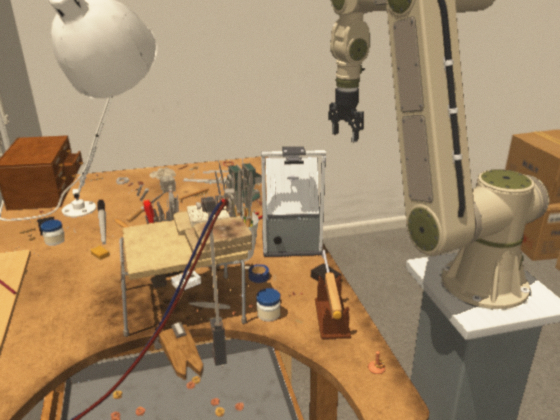

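View pics/top0.png

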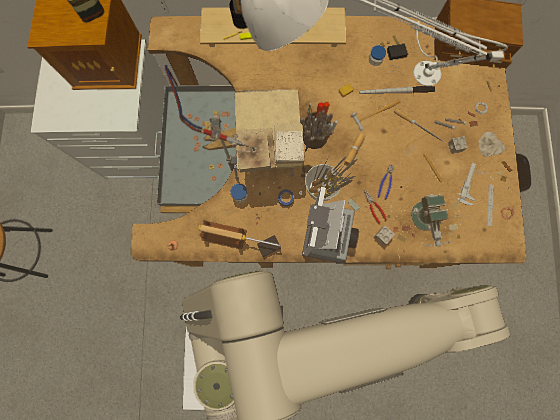

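The side view shows the extractor at (295,200), facing the camera, and the rest with the pole at (333,300), with the hook end toward the extractor. The top view shows the handle at (222,235), the rod to (280,246), the block at (268,243), the extractor at (330,230) and the jar at (238,192). Next step is to measure these from depth.

```bash
cat > h.py <<'E'
import numpy as np, cv2
from workcell import env
def cloud(n,d,c=None):
    c=c or env.get_calibration(n); h,w=d.shape
    uv=np.stack(np.meshgrid(np.arange(w),np.arange(h)),-1).reshape(-1,1,2).astype(float)
    r=cv2.undistortPoints(uv,np.array(c["mtx"]),np.array(c["distortion"])).reshape(h,w,2)
    X=np.dstack([r*d[...,None],d]); P=(X-np.array(c["t"]))@np.array(c["R"]); P[d==0]=np.nan
    return P
def axis(Q):
    m=np.median(Q,0); a=np.linalg.svd(Q-Q.mean(0),full_matrices=False)[2][0]; return m,a
E
python3 - <<'E'
from h import *
np.set_printoptions(precision=4,suppress=True)
for n in("side","top"):
    z=np.load(n+"0.npz"); P=cloud(n,z["d"]); hsv=cv2.cvtColor(z["p"],cv2.COLOR_BGR2HSV)
    print(n,"bench z",np.nanmedian(P[...,2][(abs(P[...,2])<.03)]))
    box=(P[...,0]>.2)&(P[...,0]<.75)&(P[...,1]<.05)&(P[...,1]>-.45)
    m=box&(P[...,2]>.295)&(P[...,2]<.335)
    if n=="top": m[:, 370:]=0
    Q=P[m]; print("topbar",len(Q),*axis(Q),Q.min(0),Q.max(0))
    rect=cv2.minAreaRect((Q[:,:2]*1000).astype(np.float32)); print(rect)
    # handle: bright orange
    m=(hsv[...,0]>8)&(hsv[...,0]<26)&(hsv[...,1]>110)&(hsv[...,2]>140)&(P[...,2]>.06)&(P[...,2]<.1)&(P[...,1]>0)&(P[...,1]<.4)&(P[...,0]<.55)&(P[...,0]>.2)
    Q=P[m]; print("handle",len(Q),*axis(Q),Q.min(0),Q.max(0)); print(cv2.minAreaRect((Q[:,:2]*1000).astype(np.float32)))
    m=(P[...,2]>.045)&(P[...,2]<.1)&(P[...,1]>-.1)&(P[...,1]<.4)&(P[...,0]<.6)&(P[...,0]>.2)
    k,l,st,ce=cv2.connectedComponentsWithStats(m.astype(np.uint8))
    for i in range(1,k):
        if st[i,4]>12: Q=P[l==i]; print("comp",st[i],np.nanmedian(Q,0),Q.min(0),Q.max(0))
    if n=="side":
        img=cv2.resize(z["p"][140:320,220:400],None,fx=4,fy=3.3,interpolation=2); cv2.imwrite("pics/sidecrop.png",img)
        for u,v in[(295,150),(270,160),(320,160),(268,245),(318,245),(295,175),(295,205),(295,240),(277,240),(320,272),(295,190)]: print(u,v,P[v,u])
E
```

```text
side bench z 0.0009681934192179895
topbar 1050 [ 0.4335 -0.247   0.3208] [-0.6727  0.7398 -0.0104] [ 0.237  -0.3039  0.2952] [0.7335 0.0497 0.335 ]
((480.72442626953125, -130.47837829589844), (347.2563171386719, 496.9268798828125), 88.47175598144531)
handle 352 [0.452  0.0686 0.0836] [ 0.2123  0.9755 -0.0578] [0.4249 0.0002 0.0647] [0.4699 0.1175 0.0881]
((441.427734375, 59.311676025390625), (121.86233520507812, 38.593162536621094), 80.07125091552734)
comp [317 262  33  62 886] [0.4492 0.064  0.0759] [ 0.4032 -0.0963  0.045 ] [0.4873 0.1175 0.0881]
comp [262 289  19  19 256] [ 0.5834 -0.0097  0.0598] [ 0.5601 -0.0495  0.0453] [0.5997 0.0155 0.0662]
295 150 [ 0.453  -0.2642  0.328 ]
270 160 [ 0.5016 -0.3479  0.2718]
320 160 [-0.1377 -1.7793 -0.3619]
268 245 [ 0.5276 -0.2792  0.0378]
318 245 [ 0.383  -0.257   0.0278]
295 175 [ 0.4375 -0.316   0.2321]
295 205 [ 0.4476 -0.2786  0.1571]
295 240 [ 0.4504 -0.2662  0.05  ]
277 240 [ 0.504  -0.2661  0.0584]
320 272 [ 0.4211 -0.1232  0.0279]
295 190 [ 0.4428 -0.2964  0.1951]
top bench z 0.00030586207489706626
topbar 795 [ 0.467  -0.2639  0.3258] [-0.6958 -0.7182  0.006 ] [ 0.3719 -0.3031  0.2967] [0.7334 0.0361 0.335 ]
((579.9964599609375, -155.20330810546875), (446.8698425292969, 145.36260986328125), 42.89670944213867)
handle 200 [0.4479 0.0544 0.0846] [-0.2078 -0.9781  0.0123] [0.4282 0.0002 0.0727] [0.4664 0.1108 0.0943]
((447.98809814453125, 54.393096923828125), (114.1556167602539, 20.81159210205078), 77.99223327636719)
comp [230 188  17  12 169] [ 0.582  -0.0201  0.0599] [ 0.5596 -0.0477  0.0483] [0.5999 0.0089 0.0685]
comp [198 220  63  26 458] [0.4391 0.025  0.0822] [ 0.4011 -0.0998  0.0454] [0.4836 0.1108 0.0944]
```

View pics/sidecrop.png

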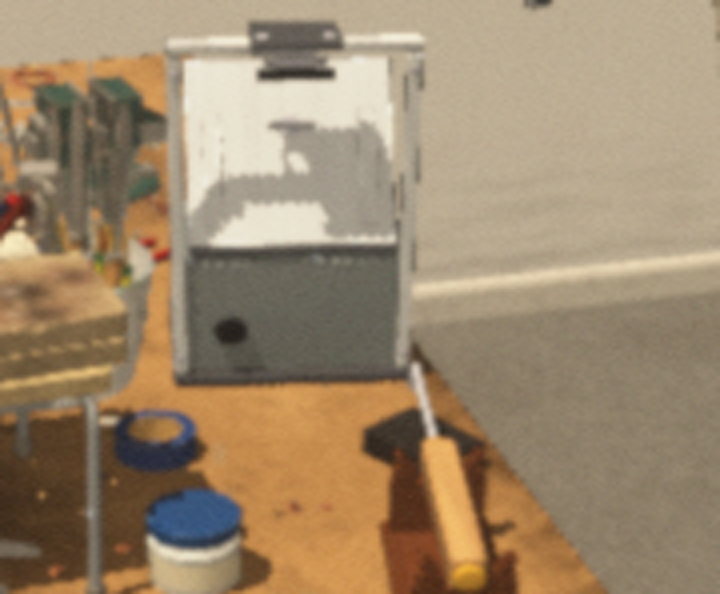

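```bash
python3 - <<'E'
from h import *
np.set_printoptions(precision=4,suppress=True)
for n in("side","top"):
    z=np.load(n+"0.npz"); P=cloud(n,z["d"]); hsv=cv2.cvtColor(z["p"],cv2.COLOR_BGR2HSV)
    x,y,zz=P[...,0],P[...,1],P[...,2]
    m=(hsv[...,0]>8)&(hsv[...,0]<26)&(hsv[...,1]>110)&(hsv[...,2]>120)&(zz>.066)&(zz<.1)&(y>-.1)&(y<.4)&(x<.55)&(x>.2)
    Q=P[m]; print("handle",len(Q),axis(Q),cv2.minAreaRect((Q[:,:2]*1000).astype(np.float32)),np.percentile(Q[:,2],[50,90]))
    m=(zz>.05)&(zz<.1)&(y<-.02)&(y>-.2)&(x<.45)&(x>.3)
    Q=P[m]; print("rod",len(Q),axis(Q),Q[np.argmin(Q[:,1])])
    E=(x>.33)&(x<.58)&(y<-.2)&(y>-.42)
    m=E&(zz>.302)&(zz<.332)&(y>-.30)
    Q=P[m]; r=cv2.minAreaRect((Q[:,:2]*1000).astype(np.float32)); print("bar",len(Q),axis(Q),r,np.percentile(Q[:,2],[5,50,95]))
    for lo,hi in((.02,.11),(.14,.28)):
        m=E&(zz>lo)&(zz<hi); Q=P[m]
        print("slab",lo,len(Q))
        for a in np.arange(.36,.56,.01):
            q=Q[(Q[:,0]>a)&(Q[:,0]<a+.01)]
            if len(q)>4: print(f"{a:.2f}:{len(q)} {np.percentile(q[:,1],95):.3f} {np.median(q[:,1]):.3f}",end="; ")
        print()
# flap plane from side
z=np.load("side0.npz");P=cloud("side",z["d"])
Q=P[160:212,268:316].reshape(-1,3); Q=Q[(Q[:,2]>.14)&(Q[:,2]<.29)&(Q[:,1]>-.42)&(Q[:,1]<-.26)&(Q[:,0]>.385)&(Q[:,0]<.515)]
for _ in range(4):
    c=Q.mean(0); nrm=np.linalg.svd(Q-c,full_matrices=False)[2][2]; e=(Q-c)@nrm; Q=Q[abs(e)<max(.004,1.5*e.std())]
print("flap",len(Q),c,nrm,e.std())
E
```

```text
handle 461 (array([0.4488, 0.056 , 0.0835]), array([ 0.2058,  0.9781, -0.0313])) ((436.1070556640625, 39.45802307128906), (164.62464904785156, 55.17314529418945), 70.24415588378906) [0.0835 0.0862]
rod 135 (array([ 0.4223, -0.0325,  0.0747]), array([0.2543, 0.9671, 0.0077])) [ 0.4023 -0.1649  0.0531]
bar 534 (array([ 0.4596, -0.2624,  0.3231]), array([-0.9787,  0.2055,  0.0017])) ((457.5385437011719, -266.6756591796875), (61.69976043701172, 170.9957275390625), 81.34771728515625) [0.3038 0.3231 0.3298]
slab 0.02 1782
0.37:60 -0.243 -0.248; 0.38:106 -0.245 -0.253; 0.39:94 -0.251 -0.256; 0.40:94 -0.253 -0.258; 0.41:97 -0.253 -0.259; 0.42:89 -0.256 -0.260; 0.43:98 -0.259 -0.263; 0.44:90 -0.260 -0.265; 0.45:102 -0.263 -0.267; 0.46:93 -0.265 -0.270; 0.47:98 -0.267 -0.271; 0.48:97 -0.268 -0.273; 0.49:88 -0.264 -0.274; 0.50:101 -0.266 -0.276; 0.51:98 -0.270 -0.279; 0.52:100 -0.277 -0.282; 0.53:87 -0.274 -0.279; 0.54:25 -0.276 -0.282; 0.55:29 -0.284 -0.322; 0.56:65 -0.202 -0.277; 
slab 0.14 3334
0.37:166 -0.244 -0.250; 0.38:255 -0.245 -0.281; 0.39:192 -0.262 -0.294; 0.40:208 -0.264 -0.295; 0.
[... 988 characters left out ...]
0.406; 0.41:30 -0.260 -0.408; 0.42:26 -0.263 -0.405; 0.43:18 -0.264 -0.408; 0.44:18 -0.266 -0.407; 0.45:15 -0.267 -0.411; 0.55:13 -0.201 -0.319; 0.56:28 -0.201 -0.276; 
slab 0.14 1016
0.37:59 -0.248 -0.299; 0.38:76 -0.276 -0.303; 0.39:76 -0.278 -0.304; 0.40:71 -0.282 -0.310; 0.41:75 -0.283 -0.308; 0.42:71 -0.286 -0.311; 0.43:70 -0.287 -0.314; 0.44:55 -0.288 -0.321; 0.45:44 -0.308 -0.326; 0.46:46 -0.313 -0.329; 0.47:49 -0.315 -0.332; 0.48:44 -0.317 -0.333; 0.49:46 -0.319 -0.334; 0.50:51 -0.314 -0.334; 0.51:54 -0.305 -0.327; 0.52:6 -0.304 -0.309; 0.53:20 -0.280 -0.281; 0.55:9 -0.335 -0.340; 0.56:33 -0.317 -0.332; 
flap 1709 [ 0.4509 -0.303   0.2051] [0.1782 0.882  0.4363] 0.0021014472212139944
```

Call:
arm_command([
  {"delta_pos": [0, 0, -1], "rot": [0, 0, -0.0225], "fingers": 0},
  {"delta_pos": [0, 0, -1], "rot": [0, 0, -0.0225], "fingers": 0},
  {"delta_pos": [0, 0, -1], "rot": [0, 0, -0.0225], "fingers": 0},
  {"delta_pos": [0, 0, -1], "rot": [0, 0, -0.0225], "fingers": 0},
  {"delta_pos": [0, 0, -1], "rot": [0, 0, -0.0225], "fingers": 0},
  {"delta_pos": [0, 0, -1], "rot": [0, 0, -0.0225], "fingers": 0},
  {"delta_pos": [0, 0, -1], "rot": [0, 0, -0.0225], "fingers": 0},
  {"delta_pos": [0, 0, -1], "rot": [0, 0, 0], "fingers": 0},
  {"delta_pos": [1, 0, 0], "rot": [0, 0, 0], "fingers": 0},
  {"delta_pos": [1, 0, 0], "rot": [0, 0, 0], "fingers": 0},
  {"delta_pos": [1, 0, 0], "rot": [0, 0, 0], "fingers": 0},
  {"delta_pos": [1, 0, 0], "rot": [0, 0, 0], "fingers": 0},
  {"delta_pos": [1, 0, 0], "rot": [0, 0, 0], "fingers": 0},
  {"delta_pos": [1, 0, 0], "rot": [0, 0, 0], "fingers": 0},
  {"delta_pos": [1, 0, 0], "rot": [0, 0, 0], "fingers": 0},
  {"delta_pos": [1, 0, 0], "rot": [0, 0, 0], "fingers": 0},
  {"delta_pos": [1, 0, 0], "rot": [0, 0, 0], "fingers": 0},
  {"delta_pos": [1, 0, 0], "rot": [0, 0, 0], "fingers": 0},
  {"delta_pos": [1, 0, 0], "rot": [0, 0, 0], "fingers": 0},
  {"delta_pos": [1, 0, 0], "rot": [0, 0, 0], "fingers": 0},
])

```text
clock: 2.1
tcp_pos: [0.2598, -0.2988, 0.3912]
orientation: [-0.0, 0.776, 0.63, 0.0]
wrist_force: [-0.2, 0.7, 0.5]
finger_gap: 0.0857
```

Call:
arm_command([
  {"delta_pos": [1, 0, 0], "fingers": 0},
  {"delta_pos": [1, 0, 0], "fingers": 0},
  {"delta_pos": [1, 0, 0], "fingers": 0},
  {"delta_pos": [1, 0, 0], "fingers": 0},
  {"delta_pos": [1, 0, 0], "fingers": 0},
  {"delta_pos": [1, 0, 0], "fingers": 0},
  {"delta_pos": [1, 0, 0], "fingers": 0},
  {"delta_pos": [1, 0.5, 0], "fingers": 0},
  {"delta_pos": [1, 0.5, 0], "fingers": 0},
  {"delta_pos": [1, 0.5, 0], "fingers": 0},
  {"delta_pos": [1, 0.5, 0], "fingers": 0},
  {"delta_pos": [1, 0.5, 0.5], "fingers": 0},
  {"delta_pos": [1, 0.5, 1], "fingers": 0},
  {"delta_pos": [1, 0.5, 1], "fingers": 0},
  {"delta_pos": [1, 0.5, 1], "fingers": 0},
  {"delta_pos": [1, 0.5, 1], "fingers": 0},
  {"delta_pos": [1, 0.5, 1], "fingers": 0},
  {"delta_pos": [1, 0.5, 1], "fingers": 0},
  {"delta_pos": [0.3, 0, 1], "fingers": 0},
  {"delta_pos": [0, 0, 0], "fingers": 0},
])

```text
schema error: expected keys delta_pos, rot, fingers
```

```bash
python3 - <<'E'
from h import *
np.set_printoptions(precision=4,suppress=True)
s=env.get_state(); print(s["clock"],s["tcp_pos"],s["orientation"],s["joint_pos"],s["wrist_force"])
c=env.get_calibration("wrist"); p,d=env.read_camera("wrist"); cv2.imwrite("pics/w1.png",p); np.savez("w1.npz",p=p,d=d,**{k:np.array(v) for k,v in c.items()})
P=cloud("wrist",d,c); hsv=cv2.cvtColor(p,cv2.COLOR_BGR2HSV); x,y,zz=P[...,0],P[...,1],P[...,2]
R=.205,.979; U=lambda Q:np.c_[(Q[:,:2]-[.443,.036])@[.205,.979],(Q[:,:2]-[.443,.036])@[.979,-.205],Q[:,2]]
for nm,m in (("handle",(hsv[...,0]>8)&(hsv[...,0]<26)&(hsv[...,1]>110)&(hsv[...,2]>120)&(zz>.076)&(zz<.1)),("rod",(zz>.06)&(zz<.085)&(y<-.06)&(x<.47))):
    Q=P[m]; print(nm,len(Q))
    if len(Q)>5: print(axis(Q),"extent along o",np.percentile(U(Q),[1,50,99],axis=0))
E
```

```text
2.1 [ 0.2598 -0.2988  0.3912] [-0.0001  0.7762  0.6305  0.    ] [-1.0586 -0.0337  0.0273  1.632   0.      0.7187] [-0.2175  0.7376  0.5196]
handle 0
rod 1436
(array([ 0.0384, -0.0809,  0.0728]), array([-0.8736,  0.4867, -0.0031])) extent along o [[-0.4488 -0.4397  0.0603]
 [-0.1976 -0.3743  0.0728]
 [-0.1595  0.077   0.0848]]
```

View pics/w1.png

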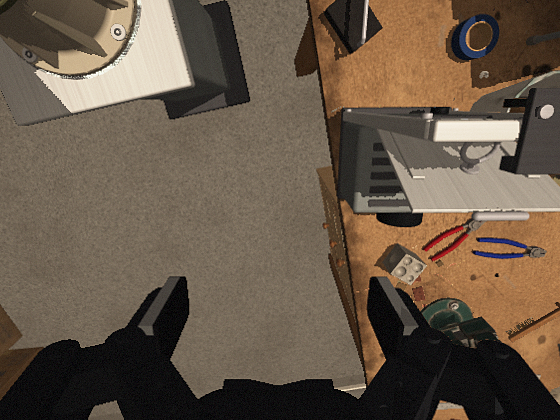

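The second move call was refused for a missing key, so I'm sending it again. The wrist picture already shows the ring eye at (475,152) and the hook over the black block at (362,15).

Call:
arm_command([
  {"delta_pos": [1, 0, 0], "rot": [0, 0, 0], "fingers": 0},
  {"delta_pos": [1, 0, 0], "rot": [0, 0, 0], "fingers": 0},
  {"delta_pos": [1, 0, 0], "rot": [0, 0, 0], "fingers": 0},
  {"delta_pos": [1, 0, 0], "rot": [0, 0, 0], "fingers": 0},
  {"delta_pos": [1, 0, 0], "rot": [0, 0, 0], "fingers": 0},
  {"delta_pos": [1, 0, 0], "rot": [0, 0, 0], "fingers": 0},
  {"delta_pos": [1, 0, 0], "rot": [0, 0, 0], "fingers": 0},
  {"delta_pos": [1, 0.5, 0], "rot": [0, 0, 0], "fingers": 0},
  {"delta_pos": [1, 0.5, 0], "rot": [0, 0, 0], "fingers": 0},
  {"delta_pos": [1, 0.5, 0], "rot": [0, 0, 0], "fingers": 0},
  {"delta_pos": [1, 0.5, 0], "rot": [0, 0, 0], "fingers": 0},
  {"delta_pos": [1, 0.5, 0.5], "rot": [0, 0, 0], "fingers": 0},
  {"delta_pos": [1, 0.5, 1], "rot": [0, 0, 0], "fingers": 0},
  {"delta_pos": [1, 0.5, 1], "rot": [0, 0, 0], "fingers": 0},
  {"delta_pos": [1, 0.5, 1], "rot": [0, 0, 0], "fingers": 0},
  {"delta_pos": [1, 0.5, 1], "rot": [0, 0, 0], "fingers": 0},
  {"delta_pos": [1, 0.5, 1], "rot": [0, 0, 0], "fingers": 0},
  {"delta_pos": [1, 0.5, 1], "rot": [0, 0, 0], "fingers": 0},
  {"delta_pos": [0.3, 0, 1], "rot": [0, 0, 0], "fingers": 0},
  {"delta_pos": [0, 0, 0], "rot": [0, 0, 0], "fingers": 0},
])

```text
clock: 4.15
tcp_pos: [0.4407, 0.0366, 0.2386]
orientation: [-0.002, 0.776, 0.631, -0.002]
wrist_force: [-0.1, -0.1, 0.3]
finger_gap: 0.0854
```

```bash
python3 - <<'E'
from h import *
np.set_printoptions(precision=4,suppress=True)
# ring from first wrist picture: steel pixels near (475,152) vs depth
z=np.load("w1.npz"); c={k:z[k] for k in("mtx","distortion","R","t")}; P=cloud("wrist",z["d"],c)
Q=P[135:175,455:500].reshape(-1,3); print("ring px"); print(P[140:172:5,[462,468,475,482,490]])
s=env.get_state(); print(s["clock"],s["tcp_pos"],s["orientation"],s["joint_pos"],s["wrist_force"])
c=env.get_calibration("wrist"); p,d=env.read_camera("wrist"); cv2.imwrite("pics/w2.png",p)
P=cloud("wrist",d,c); hsv=cv2.cvtColor(p,cv2.COLOR_BGR2HSV); x,y,zz=P[...,0],P[...,1],P[...,2]
U=lambda Q:np.c_[(Q[:,:2]-[.443,.036])@[.205,.979],(Q[:,:2]-[.443,.036])@[.979,-.205],Q[:,2]]
for nm,m in (("handle",(hsv[...,0]>8)&(hsv[...,0]<26)&(hsv[...,1]>110)&(hsv[...,2]>120)&(zz>.076)&(zz<.1)&(y<.2)),("rod",(zz>.06)&(zz<.085)&(y<-.045)&(x<.47)&(x>.35))):
    Q=P[m]; print(nm,len(Q))
    if len(Q)>5: print(axis(Q),"extent",np.percentile(U(Q),[1,50,99],axis=0))
E
```

```text
ring px
[[[ 0.3925 -0.2628  0.3217]
  [ 0.3969 -0.2638  0.3207]
  [ 0.4017 -0.2648  0.3203]
  [ 0.4058 -0.2656  0.321 ]
  [ 0.4105 -0.2665  0.3219]]

 [[ 0.4663 -0.2981  0.1846]
  [ 0.4423 -0.2865  0.2393]
  [ 0.4792 -0.3006  0.1864]
  [ 0.4866 -0.3021  0.1865]
  [ 0.4959 -0.3042  0.1852]]

 [[ 0.4377 -0.2904  0.2376]
  [    nan     nan     nan]
  [ 0.474  -0.3038  0.1952]
  [ 0.4813 -0.3053  0.1952]
  [ 0.4895 -0.307   0.1956]]

 [[ 0.4394 -0.296   0.2343]
  [ 0.4624 -0.3056  0.203 ]
  [ 0.4694 -0.307   0.2031]
  [ 0.4763 -0.3083  0.2037]
  [ 0.4653 -0.3013  0.2344]]

 [[ 0.4404 -0.3013  0.2322]
  [ 0.4459 -0.3025  0.2324]
  [ 0.4539 -0.3045  0.23  ]
  [ 0.4597 -0.3055  0.2314]
  [ 0.4802 -0.3133  0.2105]]

 [[ 0.4446 -0.3086  0.2241]
  [ 0.4489 -0.309   0.227 ]
  [ 0.4574 -0.3113  0.2239]
  [ 0.4676 -0.3145  0.2181]
  [ 0.4758 -0.3163  0.2176]]

 [[ 0.443  -0.3128  0.227 ]
  [ 0.4469 -0.3129  0.2304]
  [ 0.4529 -0.3139  0.2315]
  [ 0.4634 -0.3174  0.2251]
  [ 0.4708 -0.3188  0.2258]]]
4.15 [0.4407 0.0366 0.2386] [-0.0019  0.7756  0.6313 -0.002 ] [-0.099   0.0584 -0.2505  1.2673 -0.0001  1.6762] [-0.1476 -0.0639  0.2587]
handle 3004
(array([0.4487, 0.0502, 0.0838]), array([-0.1919, -0.9814,  0.0019])) extent [[-0.0798 -0.0075  0.077 ]
 [ 0.0151  0.0035  0.0838]
 [ 0.0763  0.0133  0.0857]]
rod 432
(array([ 0.4166, -0.1005,  0.0727]), array([-0.2198, -0.9755, -0.007 ])) extent [[-0.1973 -0.0012  0.0702]
 [-0.139   0.0021  0.0727]
 [-0.0822  0.0074  0.0775]]
```

View pics/w2.png

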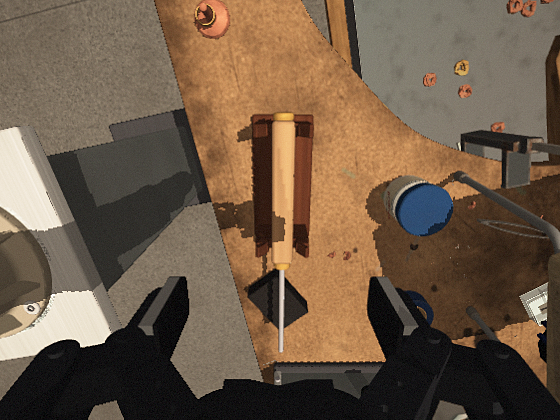

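The wrist view shows the handle centred between the fingers, running from (285,115) to (282,268), with the hook at (281,350). I'll correct by 4 and 5 mm, go down and grip.

Call:
arm_command([
  {"delta_pos": [0.2, 0.25, 1], "rot": [0, 0, 0], "fingers": 0},
  {"delta_pos": [0, 0, 1], "rot": [0, 0, 0], "fingers": 0},
  {"delta_pos": [0, 0, 1], "rot": [0, 0, 0], "fingers": 0},
  {"delta_pos": [0, 0, 1], "rot": [0, 0, 0], "fingers": 0},
  {"delta_pos": [0, 0, 1], "rot": [0, 0, 0], "fingers": 0},
  {"delta_pos": [0, 0, 1], "rot": [0, 0, 0], "fingers": 0},
  {"delta_pos": [0, 0, 1], "rot": [0, 0, 0], "fingers": 0},
  {"delta_pos": [0, 0, 1], "rot": [0, 0, 0], "fingers": 0},
  {"delta_pos": [0, 0, 1], "rot": [0, 0, 0], "fingers": 0},
  {"delta_pos": [0, 0, 0.3], "rot": [0, 0, 0], "fingers": 0},
  {"delta_pos": [0, 0, 0], "rot": [0, 0, 0], "fingers": 0},
  {"delta_pos": [0, 0, 0], "rot": [0, 0, 0], "fingers": 1},
  {"delta_pos": [0, 0, 0], "rot": [0, 0, 0], "fingers": 1},
  {"delta_pos": [0, 0, 0], "rot": [0, 0, 0], "fingers": 1},
  {"delta_pos": [0, 0, 0], "rot": [0, 0, 0], "fingers": 1},
  {"delta_pos": [0, 0, 0], "rot": [0, 0, 0], "fingers": 1},
  {"delta_pos": [0, 0, 0], "rot": [0, 0, 0], "fingers": 1},
  {"delta_pos": [0, 0, 0], "rot": [0, 0, 0], "fingers": 1},
  {"delta_pos": [0, 0, 0], "rot": [0, 0, 0], "fingers": 1},
], squeeze=90)

```text
clock: 6.1
tcp_pos: [0.4483, 0.0383, 0.0559]
orientation: [0.0, 0.776, 0.631, 0.0]
wrist_force: [-2.1, -0.2, 5.5]
finger_gap: 0.0206
```

Call:
arm_command([
  {"delta_pos": [0, 0, -0.3], "rot": [0, 0, 0], "fingers": 1},
  {"delta_pos": [0, 0, -0.7], "rot": [0, 0, 0], "fingers": 1},
  {"delta_pos": [0, 0, -1], "rot": [0, 0, 0], "fingers": 1},
  {"delta_pos": [0, 0, -1], "rot": [0, 0, 0], "fingers": 1},
  {"delta_pos": [0, 0, -1], "rot": [0, 0, 0], "fingers": 1},
  {"delta_pos": [0, 0, -1], "rot": [0, 0, 0], "fingers": 1},
  {"delta_pos": [0, 0, -1], "rot": [0, 0, 0], "fingers": 1},
  {"delta_pos": [0, 0, -1], "rot": [0, 0, 0], "fingers": 1},
  {"delta_pos": [0, 0, -1], "rot": [0, 0, 0], "fingers": 1},
  {"delta_pos": [0, 0, -1], "rot": [0, 0, 0], "fingers": 1},
  {"delta_pos": [0, 0, -1], "rot": [0, 0, 0], "fingers": 1},
  {"delta_pos": [0, 0, 0], "rot": [0, 0, 0], "fingers": 1},
])

```text
clock: 7.3
tcp_pos: [0.4493, 0.0383, 0.2577]
orientation: [0.002, 0.776, 0.631, 0.002]
wrist_force: [0.3, -0.4, -2.0]
finger_gap: 0.0209
```

```bash
cat >> h.py <<'E'
o=np.array([.198,.980,0]); l=np.array([.980,-.198,0]); O=np.array([.4543,-.2797,0])
def ext(Q): # along -h (front +), lateral (tool y), z
    return np.stack([(Q-O)@o,(Q-O)@l,Q[...,2]],-1)
def ray(n,u,v):
    c=env.get_calibration(n); r=cv2.undistortPoints(np.array([[[u,v]]],float),np.array(c["mtx"]),np.array(c["distortion"])).ravel()
    R=np.array(c["R"]); return -R.T@np.array(c["t"]), R.T@np.array([*r,1])
def onplane(n,u,v,x): # plane ext front-coordinate = x
    a,b=ray(n,u,v); return ext(a+b*((x-(a-O)@o)/(b@o)))
E
python3 - <<'E'
from h import *
np.set_printoptions(precision=4,suppress=True)
s=env.get_state(); print(s["clock"],s["tcp_pos"],s["orientation"],s["wrist_force"],s["finger_gap"])
print("bar posts/catch on planes (front,lat,z)")
for nm,u,v,x in(("barTL",262,152,.014),("barTR",326,152,.014),("catch low",294,163.6,0),("catch low",294,163.6,-.01),("eye",293.3,178.2,-.016),("postBL",265,255,.014),("postBR",323,254,.014)):
    print(nm,onplane("side",u,v,x))
z=np.load("w1.npz"); c={k:z[k] for k in("mtx","distortion","R","t")}
Q=cloud("wrist",z["d"],c)[135:185,440:510].reshape(-1,3); Q=Q[~np.isnan(Q[:,0])]; E=ext(Q)
# flap distances: hinge (front .007,z .13)
for th in(.46,.5):
    u=np.array([-np.sin(th),0,np.cos(th)]); f=np.array([np.cos(th),0,np.sin(th)])
    D=E-[.007,0,.13]; F=D@f; H=D@u
    k=(F>.01)&(F<.05)&(H<.13); print(th,"flap face",np.median(F[(abs(F)<.01)]),"ring: f",np.percentile(F[k],[2,50,98]),"H",np.median(H[k]),"lat",np.percentile(E[k,1],[2,50,98]),k.sum())
for n in("side","wrist"):
    c=env.get_calibration(n); p,d=env.read_camera(n); cv2.imwrite(f"pics/{n}3.png",p)
    P=cloud(n,d,c); E=ext(P); print(n)
    m=(P[...,2]>.16)&(P[...,2]<.31)&(P[...,1]<-.04)&(P[...,1]>-.2)&(P[...,0]>.36)&(P[...,0]<.46)
    Q=E[m]; print(len(Q)); 
    if len(Q): print(axis(Q),np.percentile(Q,[1,50,99],axis=0),Q[np.argmin(Q[:,0])])
E
```

```text
7.3 [0.4493 0.0383 0.2577] [0.0016 0.7762 0.6305 0.0015] [ 0.2578 -0.44   -2.0317] 0.020891345354759214
bar posts/catch on planes (front,lat,z)
barTL [0.014  0.0828 0.3242]
barTR [ 0.014  -0.0871  0.3199]
catch low [ 0.     -0.0032  0.2831]
catch low [-0.01   -0.0039  0.2789]
eye [-0.016  -0.0027  0.2327]
postBL [0.014  0.081  0.0035]
postBR [ 0.014  -0.0892 -0.0001]
0.46 flap face 0.005338691492382157 ring: f [0.0115 0.023  0.0369] H 0.10506427383364111 lat [-0.0138  0.0037  0.0187] 376
0.5 flap face 0.008330679180389178 ring: f [0.01   0.011  0.0401] H 0.10911693284427355 lat [-0.0288  0.0012  0.0565] 1303
side
0
wrist
0
```

Call:
arm_command([
  {"delta_pos": [0, 0.6, 0], "rot": [0, 0, 0], "fingers": 1},
  {"delta_pos": [0, 0.6, 0], "rot": [0, 0, 0], "fingers": 1},
  {"delta_pos": [-1, 0, 0], "rot": [0, 0, 0], "fingers": 1},
  {"delta_pos": [-1, 0, 0], "rot": [0, 0, 0], "fingers": 1},
  {"delta_pos": [-1, 0, 0], "rot": [0, 0, 0], "fingers": 1},
  {"delta_pos": [-0.5, 0, 0], "rot": [0, 0, 0], "fingers": 1},
  {"delta_pos": [0, 0, 0], "rot": [0, 0, 0], "fingers": 1},
])

```text
clock: 8.1
tcp_pos: [0.4575, -0.0361, 0.2546]
orientation: [-0.0, 0.777, 0.63, -0.0]
wrist_force: [0.5, 0.5, -2.3]
finger_gap: 0.0209
```

```bash
python3 - <<'E'
from h import *
np.set_printoptions(precision=4,suppress=True)
s=env.get_state(); print(s["clock"],s["tcp_pos"],s["orientation"],s["wrist_force"]); print("tcp ext",ext(s["tcp_pos"]))
ims=[]
for n in("side","top"):
    c=env.get_calibration(n); p,d=env.read_camera(n); np.savez(n+"4.npz",p=p,d=d)
    ims.append(cv2.resize(p[120:270,220:420] if n=="side" else p[150:300,230:430],None,fx=4,fy=3,interpolation=2)[:,:790][:300*1+150])
    P=cloud(n,d,c); E=ext(P)
    m=(E[...,0]>.0)&(E[...,0]<.11)&(abs(E[...,1])<.07)&(E[...,2]>.2)&(E[...,2]<.30)
    Q=E[m]; print(n,len(Q)); 
    if len(Q): print(axis(Q),np.percentile(Q,[1,50,99],axis=0))
h=[cv2.resize(i,(400,300)) for i in ims]
cv2.imwrite("pics/c4.png",np.hstack([cv2.resize(np.load("side4.npz")["p"][130:280,230:430],(400,300),interpolation=2),cv2.resize(np.load("top4.npz")["p"][170:320,220:420],(400,300),interpolation=2)]))
E
```

```text
8.1 [ 0.4575 -0.0361  0.2546] [-0.0004  0.7769  0.6296 -0.0003] [ 0.5443  0.5102 -2.3051]
tcp ext [ 0.2393 -0.0451  0.2546]
side 31
(array([0.0273, 0.0043, 0.297 ]), array([-0.4342,  0.1965, -0.8791])) [[ 0.0006 -0.025   0.2441]
 [ 0.0273  0.0043  0.297 ]
 [ 0.0345  0.0248  0.2994]]
top 59
(array([ 0.0692, -0.048 ,  0.2722]), array([ 0.9999, -0.0113, -0.0008])) [[ 0.0302 -0.0511  0.2576]
 [ 0.0692 -0.048   0.2722]
 [ 0.108  -0.036   0.2846]]
```

View pics/c4.png

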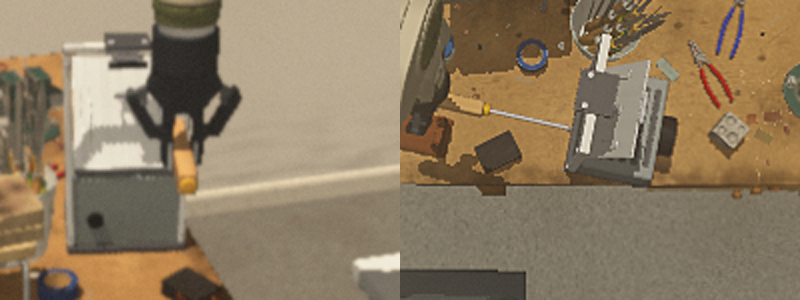

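Call:
arm_command([
  {"delta_pos": [-0.7, 0, 0], "rot": [0, 0, 0], "fingers": 1},
  {"delta_pos": [-0.7, 0, 0], "rot": [0, 0, 0], "fingers": 1},
  {"delta_pos": [-0.7, 0, 0], "rot": [0, 0, 0], "fingers": 1},
  {"delta_pos": [-0.65, 0, 0], "rot": [0, 0, 0], "fingers": 1},
  {"delta_pos": [0, 0.3, 0], "rot": [0, 0, 0], "fingers": 1},
  {"delta_pos": [0, 0.5, 0], "rot": [0, 0, 0], "fingers": 1},
  {"delta_pos": [0, 0.5, 0], "rot": [0, 0, 0], "fingers": 1},
  {"delta_pos": [0, 0.5, 0], "rot": [0, 0, 0], "fingers": 1},
  {"delta_pos": [0, 0.55, 0], "rot": [0, 0, 0], "fingers": 1},
  {"delta_pos": [0, 0, 0], "rot": [0, 0, 0], "fingers": 1},
])

```text
clock: 9.2
tcp_pos: [0.4936, -0.0987, 0.2549]
orientation: [0.0, 0.776, 0.631, 0.0]
wrist_force: [0.1, -0.9, -1.9]
finger_gap: 0.0207
```

```bash
python3 - <<'E'
from h import *
np.set_printoptions(precision=4,suppress=True)
s=env.get_state(); print(s["clock"],s["tcp_pos"],s["wrist_force"]); print("tcp ext",ext(s["tcp_pos"]))
p,d=env.read_camera("top"); np.savez("top5.npz",p=p,d=d); P=cloud("top",d); E=ext(P)
m=(E[...,0]>.02)&(E[...,0]<.11)&(abs(E[...,1])<.07)&(E[...,2]>.2)&(E[...,2]<.30)
Q=E[m]; print(len(Q),axis(Q))
a=cv2.resize(p[195:265,290:370],(400,350),interpolation=2)
p2,d2=env.read_camera("side"); b=cv2.resize(p2[140:220,245:345],(400,350),interpolation=2)
cv2.imwrite("pics/c5.png",np.hstack([a,b]))
E
```

```text
9.2 [ 0.4936 -0.0987  0.2549] [ 0.0952 -0.8682 -1.8816]
tcp ext [0.1851 0.0027 0.2549]
76 (array([0.0858, 0.0004, 0.2739]), array([-0.9973, -0.0295, -0.0679]))
```

View pics/c5.png

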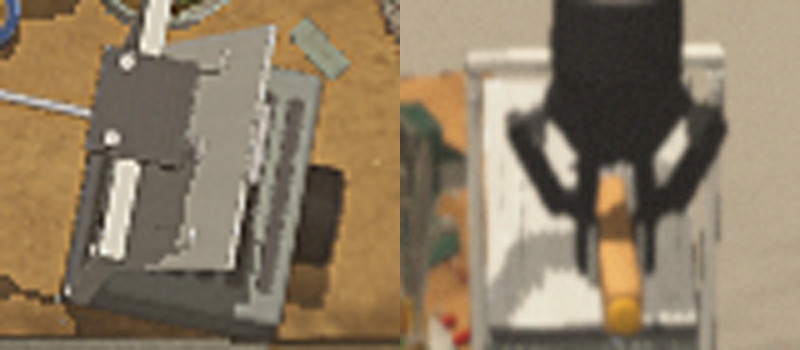

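Call:
arm_command([
  {"delta_pos": [0, 0, 0.25], "rot": [0, 0, 0], "fingers": 1},
  {"delta_pos": [0, 0, 0.25], "rot": [0, 0, 0], "fingers": 1},
  {"delta_pos": [0, 0, 0.15], "rot": [0, 0, 0], "fingers": 1},
])

```text
clock: 9.6
tcp_pos: [0.4913, -0.0984, 0.2416]
orientation: [-0.0, 0.776, 0.63, -0.0]
wrist_force: [-0.3, -0.5, -2.1]
finger_gap: 0.0208
```

Call:
arm_command([
  {"delta_pos": [0, 0, 0.1], "rot": [0, 0, 0], "fingers": 1},
  {"delta_pos": [0, 0, 0.12], "rot": [0, 0, 0], "fingers": 1},
  {"delta_pos": [0, 0, 0], "rot": [0, 0, 0], "fingers": 1},
  {"delta_pos": [0, 0, 0], "rot": [0, 0, 0], "fingers": 1},
])

```text
clock: 10.0
tcp_pos: [0.4919, -0.0986, 0.2379]
orientation: [0.0, 0.776, 0.63, -0.0]
wrist_force: [-0.5, -0.5, -1.9]
finger_gap: 0.0207
```

Call:
arm_command([
  {"delta_pos": [0.25, 0, 0], "rot": [0, 0, 0], "fingers": 1},
  {"delta_pos": [0.25, 0, 0], "rot": [0, 0, 0], "fingers": 1},
  {"delta_pos": [0.1, 0, 0], "rot": [0, 0, 0], "fingers": 1},
  {"delta_pos": [0, 0, 0], "rot": [0, 0, 0], "fingers": 1},
])

```text
clock: 10.4
tcp_pos: [0.4945, -0.0863, 0.238]
orientation: [0.0, 0.776, 0.631, 0.0]
wrist_force: [-0.6, 0.2, -1.5]
finger_gap: 0.021
```

Call:
arm_command([
  {"delta_pos": [0.25, 0, 0], "rot": [0, 0, 0], "fingers": 1},
  {"delta_pos": [0, 0, 0], "rot": [0, 0, 0], "fingers": 1},
])

```text
clock: 10.6
tcp_pos: [0.4955, -0.0816, 0.238]
orientation: [0.0, 0.776, 0.631, -0.0]
wrist_force: [0.1, -0.2, -0.7]
finger_gap: 0.0212
```

```bash
cat >> h.py <<'E'
def flap():
    p,d=env.read_camera("top"); E=ext(cloud("top",d)); Q=E[(abs(E[...,1])<.068)&(abs(E[...,1])>.032)&(E[...,2]>.15)&(E[...,2]<.285)&(E[...,0]<.004)&(E[...,0]>-.12)]
    r=[np.median(np.arctan2(.007-q[:,0],q[:,2]-.13)) for q in (Q,Q[Q[:,2]>.22])]
    s=env.get_state(); print("flap ~",np.round(r,3),len(Q),"t",s["clock"],"tcp ext",np.round(ext(s["tcp_pos"]),4),"F(o,l,z)",np.round([s["wrist_force"]@o,s["wrist_force"]@l,s["wrist_force"][2]],2)); return p,d
E
python3 - <<'E'
from h import *
p,d=flap()
for n in("top0","top5"):
    E=ext(cloud("top",np.load(n+".npz")["d"])); Q=E[(abs(E[...,1])<.068)&(abs(E[...,1])>.032)&(E[...,2]>.15)&(E[...,2]<.285)&(E[...,0]<.004)&(E[...,0]>-.12)]
    print(n,[np.round(np.median(np.arctan2(.007-q[:,0],q[:,2]-.13)),3) for q in (Q,Q[Q[:,2]>.22])],len(Q))
cv2.imwrite("pics/c6.png",cv2.resize(p[195:265,290:370],(800,600),interpolation=2))
E
```

```text
flap ~ [0.407 0.413] 426 t 10.65 tcp ext [0.2022 0.0012 0.2379] F(o,l,z) [-0.49 -0.34 -2.45]
top0 [np.float64(0.419), np.float64(0.424)] 439
top5 [np.float64(0.421), np.float64(0.426)] 435
```

Call:
arm_command([
  {"delta_pos": [0.25, 0, 0], "rot": [0, 0, 0], "fingers": 1},
  {"delta_pos": [0.25, 0, 0], "rot": [0, 0, 0], "fingers": 1},
  {"delta_pos": [0.25, 0, 0], "rot": [0, 0, 0], "fingers": 1},
  {"delta_pos": [0.25, 0, 0], "rot": [0, 0, 0], "fingers": 1},
  {"delta_pos": [0, 0, 0], "rot": [0, 0, 0], "fingers": 1},
])

```text
clock: 11.15
tcp_pos: [0.4996, -0.0615, 0.2379]
orientation: [-0.0, 0.776, 0.631, 0.0]
wrist_force: [-0.0, -0.8, -1.3]
finger_gap: 0.0208
```

```bash
python3 -c "
from h import *
flap()"
```

```text
flap ~ [0.225 0.228] 205 t 11.2 tcp ext [0.2226 0.0012 0.2378] F(o,l,z) [-1.62 -0.14 -1.72]
```

The hook has hold of the flap, which follows the pull. I'll go on in smaller steps.

Call:
arm_command([
  {"delta_pos": [0.2, 0, 0], "rot": [0, 0, 0], "fingers": 1},
  {"delta_pos": [0.2, 0, 0], "rot": [0, 0, 0], "fingers": 1},
  {"delta_pos": [0.1, 0, 0], "rot": [0, 0, 0], "fingers": 1},
  {"delta_pos": [0, 0, 0], "rot": [0, 0, 0], "fingers": 1},
])

```text
clock: 11.6
tcp_pos: [0.5016, -0.0521, 0.2377]
orientation: [-0.0, 0.776, 0.631, 0.0]
wrist_force: [0.9, -1.1, -2.3]
finger_gap: 0.0204
```

Call:
arm_command([
  {"delta_pos": [0.1, 0, 0], "rot": [0, 0, 0], "fingers": 1},
  {"delta_pos": [0.1, 0, 0], "rot": [0, 0, 0], "fingers": 1},
  {"delta_pos": [0, 0, 0], "rot": [0, 0, 0], "fingers": 1},
])

```text
clock: 11.9
tcp_pos: [0.5024, -0.0484, 0.2378]
orientation: [-0.0, 0.776, 0.631, 0.0]
wrist_force: [0.3, -1.9, -2.4]
finger_gap: 0.0207
```

Call:
arm_command([
  {"delta_pos": [0.1, 0, 0], "rot": [0, 0, 0], "fingers": 1},
  {"delta_pos": [0, 0, 0], "rot": [0, 0, 0], "fingers": 1},
])

```text
clock: 12.1
tcp_pos: [0.5029, -0.0465, 0.2379]
orientation: [0.0, 0.776, 0.631, 0.0]
wrist_force: [-0.0, -2.5, -2.8]
finger_gap: 0.0205
```

```bash
python3 -c "
from h import *
flap()"
```

```text
flap ~ [0.094 0.094] 59 t 12.15 tcp ext [0.2381 0.0014 0.2379] F(o,l,z) [-2.45 -0.04 -3.03]
```

Call:
arm_command([
  {"delta_pos": [0.1, 0, 0], "rot": [0, 0, 0], "fingers": 1},
  {"delta_pos": [0.05, 0, 0], "rot": [0, 0, 0], "fingers": 1},
  {"delta_pos": [0, 0, 0], "rot": [0, 0, 0], "fingers": 1},
])

```text
clock: 12.45
tcp_pos: [0.5034, -0.0436, 0.2378]
orientation: [-0.0, 0.776, 0.631, 0.0]
wrist_force: [-0.3, -2.1, -1.9]
finger_gap: 0.0207
```

Call:
arm_command([
  {"delta_pos": [0.1, 0, 0], "rot": [0, 0, 0], "fingers": 1},
  {"delta_pos": [0, 0, 0], "rot": [0, 0, 0], "fingers": 1},
])

```text
clock: 12.65
tcp_pos: [0.5039, -0.0416, 0.2379]
orientation: [0.0, 0.776, 0.631, -0.0]
wrist_force: [1.0, -3.8, -3.8]
finger_gap: 0.0209
```

Call:
arm_command([
  {"delta_pos": [0.1, 0, 0], "rot": [0, 0, 0], "fingers": 1},
  {"delta_pos": [0, 0, 0], "rot": [0, 0, 0], "fingers": 1},
])

```text
clock: 12.85
tcp_pos: [0.5043, -0.0396, 0.2379]
orientation: [0.0, 0.776, 0.631, 0.0]
wrist_force: [0.4, -2.9, -3.1]
finger_gap: 0.0207
```

Call:
arm_command([
  {"delta_pos": [0.1, 0, 0], "rot": [0, 0, 0], "fingers": 1},
  {"delta_pos": [0, 0, 0], "rot": [0, 0, 0], "fingers": 1},
])

```text
clock: 13.05
tcp_pos: [0.5047, -0.0377, 0.2379]
orientation: [0.0, 0.776, 0.631, 0.0]
wrist_force: [-0.4, -2.6, -3.9]
finger_gap: 0.0208
```

Call:
arm_command([
  {"delta_pos": [0.1, 0, 0], "rot": [0, 0, 0], "fingers": 1},
  {"delta_pos": [0, 0, 0], "rot": [0, 0, 0], "fingers": 1},
])

```text
clock: 13.25
tcp_pos: [0.5051, -0.0357, 0.2379]
orientation: [-0.0, 0.776, 0.631, 0.0]
wrist_force: [-0.4, -4.2, -2.4]
finger_gap: 0.0207
```

Call:
arm_command([
  {"delta_pos": [0.1, 0, 0], "rot": [0, 0, 0], "fingers": 1},
  {"delta_pos": [0, 0, 0], "rot": [0, 0, 0], "fingers": 1},
])

```text
clock: 13.45
tcp_pos: [0.5054, -0.0348, 0.2378]
orientation: [0.001, 0.776, 0.63, -0.001]
wrist_force: [-1.1, -7.8, -3.9]
finger_gap: 0.0207
```

Call:
arm_command([
  {"delta_pos": [0.05, 0, 0], "rot": [0, 0, 0], "fingers": 1},
  {"delta_pos": [0, 0, 0], "rot": [0, 0, 0], "fingers": 1},
])

```text
clock: 13.65
tcp_pos: [0.5054, -0.0347, 0.2377]
orientation: [0.001, 0.777, 0.63, -0.002]
wrist_force: [-1.3, -10.2, -4.0]
finger_gap: 0.0205
```

Call:
arm_command([
  {"delta_pos": [0.05, 0, 0], "rot": [0, 0, 0], "fingers": 1},
  {"delta_pos": [0, 0, 0], "rot": [0, 0, 0], "fingers": 1},
])

```text
clock: 13.85
tcp_pos: [0.5055, -0.0343, 0.2376]
orientation: [0.002, 0.777, 0.63, -0.002]
wrist_force: [-2.0, -12.4, -3.7]
finger_gap: 0.0207
```

Call:
arm_command([
  {"delta_pos": [0.03, 0, 0], "rot": [0, 0, 0], "fingers": 1},
  {"delta_pos": [0, 0, 0], "rot": [0, 0, 0], "fingers": 1},
])

```text
clock: 14.05
tcp_pos: [0.5057, -0.0336, 0.2375]
orientation: [0.001, 0.777, 0.63, -0.002]
wrist_force: [-0.9, -11.4, -4.8]
finger_gap: 0.0206
```

```bash
python3 -c "
from h import *
flap()"
```

```text
return _methods._mean(a, axis=axis, dtype=dtype,
  ret = ret.dtype.type(ret / rcount)
```

Force has levelled off at about 12 N while the arm still moves, so the flap is climbing the roller. I'll go on in half-millimetre steps.

Call:
arm_command([
  {"delta_pos": [0.03, 0, 0], "rot": [0, 0, 0], "fingers": 1},
  {"delta_pos": [0, 0, 0], "rot": [0, 0, 0], "fingers": 1},
])

```text
clock: 14.3
tcp_pos: [0.5058, -0.0323, 0.2375]
orientation: [0.001, 0.777, 0.63, -0.001]
wrist_force: [-1.0, -8.6, -5.6]
finger_gap: 0.0208
```

Call:
arm_command([
  {"delta_pos": [0.03, 0, 0], "rot": [0, 0, 0], "fingers": 1},
  {"delta_pos": [0, 0, 0], "rot": [0, 0, 0], "fingers": 1},
])

```text
clock: 14.5
tcp_pos: [0.506, -0.0308, 0.2375]
orientation: [0.0, 0.776, 0.63, -0.001]
wrist_force: [-0.3, -6.3, -4.8]
finger_gap: 0.0206
```

Call:
arm_command([
  {"delta_pos": [0.03, 0, 0], "rot": [0, 0, 0], "fingers": 1},
  {"delta_pos": [0, 0, 0], "rot": [0, 0, 0], "fingers": 1},
])

```text
clock: 14.7
tcp_pos: [0.5064, -0.0293, 0.2378]
orientation: [-0.0, 0.776, 0.631, 0.0]
wrist_force: [-0.8, -0.9, -2.6]
finger_gap: 0.0204
```

Call:
arm_command([
  {"delta_pos": [0.05, 0, 0], "rot": [0, 0, 0], "fingers": 1},
  {"delta_pos": [0, 0, 0], "rot": [0, 0, 0], "fingers": 1},
])

```text
clock: 14.9
tcp_pos: [0.5067, -0.028, 0.2381]
orientation: [-0.0, 0.776, 0.631, 0.0]
wrist_force: [-0.8, -0.3, -1.6]
finger_gap: 0.0206
```

Call:
arm_command([
  {"delta_pos": [0.04, 0, 0], "rot": [0, 0, 0], "fingers": 1},
  {"delta_pos": [0, 0, 0], "rot": [0, 0, 0], "fingers": 1},
])

```text
clock: 15.1
tcp_pos: [0.5068, -0.0275, 0.238]
orientation: [-0.0, 0.776, 0.631, 0.0]
wrist_force: [0.2, -1.3, -2.0]
finger_gap: 0.0207
```

Call:
arm_command([
  {"delta_pos": [0.04, 0, 0], "rot": [0, 0, 0], "fingers": 1},
  {"delta_pos": [0, 0, 0], "rot": [0, 0, 0], "fingers": 1},
])

```text
clock: 15.3
tcp_pos: [0.5069, -0.0271, 0.2379]
orientation: [0.0, 0.776, 0.631, -0.0]
wrist_force: [-0.4, -0.2, -2.4]
finger_gap: 0.0206
```

Call:
arm_command([
  {"delta_pos": [0.04, 0, 0], "rot": [0, 0, 0], "fingers": 1},
  {"delta_pos": [0, 0, 0], "rot": [0, 0, 0], "fingers": 1},
])

```text
clock: 15.5
tcp_pos: [0.507, -0.0268, 0.2378]
orientation: [0.0, 0.776, 0.63, -0.001]
wrist_force: [0.2, -2.9, -2.7]
finger_gap: 0.0211
```

Call:
arm_command([
  {"delta_pos": [0.03, 0, 0], "rot": [0, 0, 0], "fingers": 1},
  {"delta_pos": [0, 0, 0], "rot": [0, 0, 0], "fingers": 1},
])

```text
clock: 15.7
tcp_pos: [0.507, -0.0266, 0.2378]
orientation: [0.001, 0.776, 0.63, -0.001]
wrist_force: [-0.4, -5.6, -2.4]
finger_gap: 0.0211
```

Force dropped after the 12 N peak and now rises on the buffer, so the catch has snapped. I'll back off about 10 mm to centre the prong in the ring, then lift out.

Call:
arm_command([
  {"delta_pos": [-0.2, 0, 0], "rot": [0, 0, 0], "fingers": 1},
  {"delta_pos": [-0.2, 0, 0], "rot": [0, 0, 0], "fingers": 1},
  {"delta_pos": [-0.15, 0, 0], "rot": [0, 0, 0], "fingers": 1},
  {"delta_pos": [0, 0, 0], "rot": [0, 0, 0], "fingers": 1},
])

```text
clock: 16.1
tcp_pos: [0.5049, -0.0367, 0.2379]
orientation: [-0.0, 0.776, 0.63, 0.0]
wrist_force: [0.8, 0.4, -1.2]
finger_gap: 0.0204
```

Call:
arm_command([
  {"delta_pos": [0, 0, -0.2], "rot": [0, 0, 0], "fingers": 1},
  {"delta_pos": [0, 0, -0.3], "rot": [0, 0, 0], "fingers": 1},
])

```text
clock: 16.3
tcp_pos: [0.5047, -0.0363, 0.248]
orientation: [-0.0, 0.776, 0.631, -0.0]
wrist_force: [-0.2, -0.1, -2.0]
finger_gap: 0.0205
```

Call:
arm_command([
  {"delta_pos": [0, 0, -0.6], "rot": [0, 0, 0], "fingers": 1},
  {"delta_pos": [0.5, 0, -0.6], "rot": [0, 0, 0], "fingers": 1},
  {"delta_pos": [1, 0, 0], "rot": [0, 0, 0], "fingers": 1},
  {"delta_pos": [1, -1, 0], "rot": [0, 0, 0], "fingers": 1},
  {"delta_pos": [0.6, -1, 0], "rot": [0, 0, 0], "fingers": 1},
  {"delta_pos": [0, -1, 0], "rot": [0, 0, 0], "fingers": 1},
  {"delta_pos": [0, -0.5, 0], "rot": [0, 0, 0], "fingers": 1},
  {"delta_pos": [0, 0, 0], "rot": [0, 0, 0], "fingers": 1},
])

```text
clock: 17.1
tcp_pos: [0.4486, 0.0388, 0.273]
orientation: [0.001, 0.776, 0.631, 0.0]
wrist_force: [0.8, 0.4, -1.2]
finger_gap: 0.0207
```

```bash
python3 - <<'E'
from h import *
np.set_printoptions(precision=4,suppress=True)
s=env.get_state(); print(s["clock"],s["tcp_pos"],s["orientation"],s["wrist_force"])
c=env.get_calibration("wrist"); w,dw=env.read_camera("wrist"); p,d=env.read_camera("side"); E=ext(cloud("side",d))
Q=E[(abs(E[...,1])<.065)&(abs(E[...,1])>.03)&(E[...,2]>.15)&(E[...,2]<.275)&(E[...,0]>-.1)&(E[...,0]<.04)]; print(len(Q))
print("flap front vs z",[(round(z,2),np.round(np.median(Q[abs(Q[:,2]-z)<.01,0]),4)) for z in np.arange(.16,.27,.02)])
t,dt=env.read_camera("top"); P=cloud("top",dt)
m=(P[...,2]>.25)&(P[...,2]<.35)&(P[...,1]<-.03)&(P[...,1]>-.2)&(P[...,0]<.45)&(P[...,0]>.37); Q=P[m]; print("rod",len(Q)); 
if len(Q)>5: print(axis(Q),Q[np.argmin(Q[:,1])])
cv2.imwrite("pics/c7.png",np.hstack([cv2.resize(p[130:280,230:390],(400,375),interpolation=2),cv2.resize(t[180:280,190:350],(400,375),interpolation=2)]))
E
```

```text
17.1 [0.4486 0.0388 0.273 ] [0.0005 0.776  0.6307 0.0005] [ 0.776   0.4008 -1.1859]
831
flap front vs z [(np.float64(0.16), np.float64(0.0144)), (np.float64(0.18), np.float64(0.0155)), (np.float64(0.2), np.float64(0.0162)), (np.float64(0.22), np.float64(0.0186)), (np.float64(0.24), np.float64(0.0197)), (np.float64(0.26), np.float64(0.0201))]
rod 143
(array([ 0.4239, -0.0703,  0.2914]), array([-0.2062, -0.9757, -0.0745])) [ 0.4048 -0.1644  0.2845]
```

View pics/c7.png

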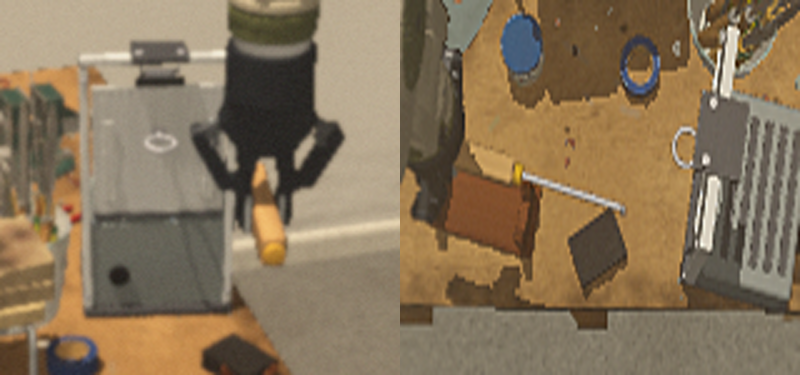

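The flap stands shut and holds with the pole away. The side view shows the ring at (160,142) in front of the upright plate, and the pole is over the rest. Lowering it now.

Call:
arm_command([
  {"delta_pos": [0, 0, 1], "rot": [0, 0, 0], "fingers": 1},
  {"delta_pos": [0, 0, 1], "rot": [0, 0, 0], "fingers": 1},
  {"delta_pos": [0, 0, 1], "rot": [0, 0, 0], "fingers": 1},
  {"delta_pos": [0, 0, 1], "rot": [0, 0, 0], "fingers": 1},
  {"delta_pos": [0, 0, 1], "rot": [0, 0, 0], "fingers": 1},
  {"delta_pos": [0, 0, 1], "rot": [0, 0, 0], "fingers": 1},
  {"delta_pos": [0, 0, 1], "rot": [0, 0, 0], "fingers": 1},
  {"delta_pos": [0, 0, 1], "rot": [0, 0, 0], "fingers": 1},
  {"delta_pos": [0, 0, 0.9], "rot": [0, 0, 0], "fingers": 1},
  {"delta_pos": [0, 0, 0.7], "rot": [0, 0, 0], "fingers": 1},
  {"delta_pos": [0, 0, 0.5], "rot": [0, 0, 0], "fingers": 1},
  {"delta_pos": [0, 0, 0.4], "rot": [0, 0, 0], "fingers": 1},
  {"delta_pos": [0, 0, 0], "rot": [0, 0, 0], "fingers": 1},
])

```text
clock: 18.55
tcp_pos: [0.4499, 0.0381, 0.0667]
orientation: [0.001, 0.776, 0.63, 0.001]
wrist_force: [-18.1, 1.0, 48.4]
finger_gap: 0.0209
```

```bash
python3 -c "
from h import *
s=env.get_state(); print(s['tcp_pos'],s['orientation'],s['wrist_force'],s['ft_torque'])"
```

```text
[0.44989664 0.03806663 0.06670278] [1.18561177e-03 7.76255205e-01 6.30417454e-01 5.32645719e-04] [-18.08229058   1.04928114  48.38502462] [0.03451135 3.29103781 0.06192571]
```

Contact came 10 mm too early, with 48 N up and -18 N in x: the handle is on the lip at its +x side. I'll lift 16 mm, shift 3 mm toward -y of the tool and look.

Call:
arm_command([
  {"delta_pos": [0, 0, -0.6], "rot": [0, 0, 0], "fingers": 1},
  {"delta_pos": [0, 0, -0.8], "rot": [0, 0, 0], "fingers": 1},
  {"delta_pos": [0, -0.15, 0], "rot": [0, 0, 0], "fingers": 1},
  {"delta_pos": [0, 0, 0], "rot": [0, 0, 0], "fingers": 1},
])

```text
clock: 18.95
tcp_pos: [0.4464, 0.039, 0.0898]
orientation: [0.0, 0.776, 0.63, 0.0]
wrist_force: [-0.2, 0.2, -2.5]
finger_gap: 0.0208
```

```bash
python3 - <<'E'
from h import *
np.set_printoptions(precision=4,suppress=True)
s=env.get_state(); print(s["clock"],s["tcp_pos"],s["orientation"],s["wrist_force"])
t,dt=env.read_camera("top"); P=cloud("top",dt); z=P[...,2]
def show(nm,Q):
    print(nm,len(Q),"mean",Q.mean(0))
    if len(Q)>5: print(axis(Q))
for nm,PP in(("now",P),("start",cloud("top",np.load("top0.npz")["d"]))):
    x,y,z=PP[...,0],PP[...,1],PP[...,2]
    m=(z>.055)&(z<.12)&(y<-.05)&(y>-.158)&(x>.38)&(x<.45); show(nm+" rod",PP[m])
c=env.get_calibration("wrist"); p,d=env.read_camera("wrist"); cv2.imwrite("pics/w8.png",p); 
p,d=env.read_camera("side"); cv2.imwrite("pics/s8.png",np.hstack([cv2.resize(p[240:340,290:370],(400,500),interpolation=2),cv2.resize(t[215:265,190:270],(400,500),interpolation=2)]))
E
```

```text
18.95 [0.4464 0.039  0.0898] [0.0003 0.7763 0.6304 0.0002] [-0.2176  0.179  -2.4867]
now rod 60 mean [ 0.4149 -0.1046  0.1067]
(array([ 0.415 , -0.1047,  0.1071]), array([-0.2031, -0.9791, -0.0107]))
start rod 60 mean [ 0.4129 -0.105   0.0737]
(array([ 0.4134, -0.1048,  0.0735]), array([-0.2139, -0.9763,  0.0334]))
```

View pics/s8.png

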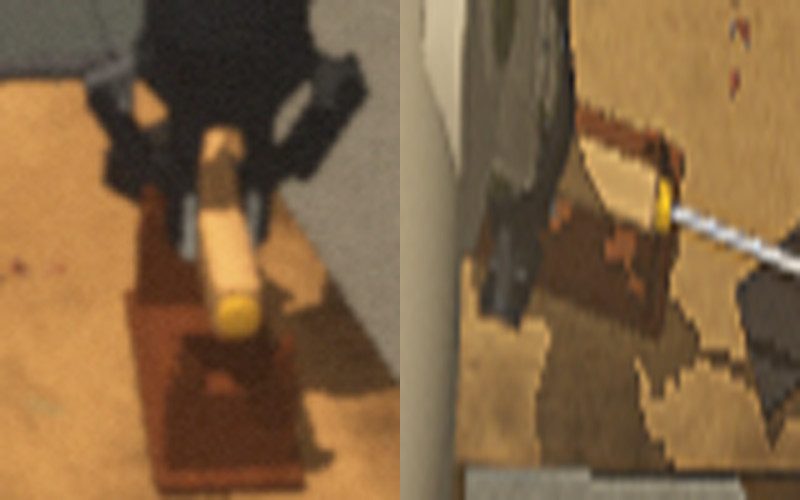

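The pole now sits 2 mm too far to +x against where it lay at the start. I'll shift it 2 mm more and lower while checking force.

Call:
arm_command([
  {"delta_pos": [0, -0.1, 0.3], "rot": [0, 0, 0], "fingers": 1},
  {"delta_pos": [0, 0, 0.4], "rot": [0, 0, 0], "fingers": 1},
  {"delta_pos": [0, 0, 0.2], "rot": [0, 0, 0], "fingers": 1},
  {"delta_pos": [0, 0, 0.1], "rot": [0, 0, 0], "fingers": 1},
  {"delta_pos": [0, 0, 0], "rot": [0, 0, 0], "fingers": 1},
])

```text
clock: 19.6
tcp_pos: [0.4439, 0.0396, 0.0693]
orientation: [-0.0, 0.776, 0.63, -0.0]
wrist_force: [-0.1, -0.8, -1.7]
finger_gap: 0.0204
```

Call:
arm_command([
  {"delta_pos": [0, 0, 0.15], "rot": [0, 0, 0], "fingers": 1},
  {"delta_pos": [0, 0, 0], "rot": [0, 0, 0], "fingers": 1},
])

```text
clock: 19.8
tcp_pos: [0.4442, 0.0396, 0.0667]
orientation: [0.0, 0.776, 0.631, -0.0]
wrist_force: [-0.2, 0.0, -2.7]
finger_gap: 0.0206
```

Free this time. Going on down.

Call:
arm_command([
  {"delta_pos": [0, 0, 0.15], "rot": [0, 0, 0], "fingers": 1},
  {"delta_pos": [0, 0, 0.15], "rot": [0, 0, 0], "fingers": 1},
  {"delta_pos": [0, 0, 0], "rot": [0, 0, 0], "fingers": 1},
])

```text
clock: 20.1
tcp_pos: [0.4439, 0.0396, 0.0605]
orientation: [-0.0, 0.776, 0.63, -0.0]
wrist_force: [-0.4, 0.1, -1.0]
finger_gap: 0.0204
```

Call:
arm_command([
  {"delta_pos": [0, 0, 0.1], "rot": [0, 0, 0], "fingers": 1},
  {"delta_pos": [0, 0, 0], "rot": [0, 0, 0], "fingers": 1},
])

```text
clock: 20.3
tcp_pos: [0.4441, 0.0395, 0.0587]
orientation: [-0.0, 0.776, 0.63, -0.0]
wrist_force: [-0.4, 0.1, -2.5]
finger_gap: 0.0208
```

Call:
arm_command([
  {"delta_pos": [0, 0, 0.1], "rot": [0, 0, 0], "fingers": 1},
  {"delta_pos": [0, 0, 0], "rot": [0, 0, 0], "fingers": 1},
])

```text
clock: 20.5
tcp_pos: [0.4441, 0.0396, 0.0567]
orientation: [-0.0, 0.776, 0.63, -0.0]
wrist_force: [0.3, -0.0, -2.3]
finger_gap: 0.0202
```

Call:
arm_command([
  {"delta_pos": [0, 0, 0.05], "rot": [0, 0, 0], "fingers": 1},
  {"delta_pos": [0, 0, 0], "rot": [0, 0, 0], "fingers": 1},
])

```text
clock: 20.7
tcp_pos: [0.4443, 0.0395, 0.056]
orientation: [0.0, 0.776, 0.631, 0.0]
wrist_force: [-0.0, -0.7, -0.5]
finger_gap: 0.0204
```

Call:
arm_command([
  {"delta_pos": [0, 0, 0], "rot": [0, 0, 0], "fingers": 0.6},
  {"delta_pos": [0, 0, 0], "rot": [0, 0, 0], "fingers": 0.4},
  {"delta_pos": [0, 0, 0], "rot": [0, 0, 0], "fingers": 0},
  {"delta_pos": [0, 0, 0], "rot": [0, 0, 0], "fingers": 0},
  {"delta_pos": [0, 0, 0], "rot": [0, 0, 0], "fingers": 0},
  {"delta_pos": [0, 0, 0], "rot": [0, 0, 0], "fingers": 0},
  {"delta_pos": [0, 0, -0.5], "rot": [0, 0, 0], "fingers": 0},
  {"delta_pos": [0, 0, -1], "rot": [0, 0, 0], "fingers": 0},
  {"delta_pos": [0, 0, -1], "rot": [0, 0, 0], "fingers": 0},
  {"delta_pos": [0, 0, -1], "rot": [0, 0, 0], "fingers": 0},
  {"delta_pos": [0, 0, -1], "rot": [0, 0, 0], "fingers": 0},
  {"delta_pos": [0, 0, -1], "rot": [0, 0, 0], "fingers": 0},
  {"delta_pos": [0, 0, -1], "rot": [0, 0, 0], "fingers": 0},
  {"delta_pos": [0, 0, -1], "rot": [0, 0, 0], "fingers": 0},
  {"delta_pos": [0, 0, -1], "rot": [0, 0, 0], "fingers": 0},
  {"delta_pos": [0, 0, -1], "rot": [0, 0, 0], "fingers": 0},
  {"delta_pos": [0, 0, 0], "rot": [0, 0, 0], "fingers": 0},
])

```text
clock: 22.4
tcp_pos: [0.4457, 0.0394, 0.2492]
orientation: [0.002, 0.776, 0.631, 0.002]
wrist_force: [0.3, 0.7, -0.3]
finger_gap: 0.0857
```

```bash
python3 - <<'E'
from h import *
np.set_printoptions(precision=4,suppress=True)
s=env.get_state(); print(s["clock"],s["tcp_pos"],s["wrist_force"],s["finger_gap"])
c=env.get_calibration("wrist"); p,d=env.read_camera("wrist"); cv2.imwrite("pics/w9.png",p)
P=cloud("wrist",d,c); hsv=cv2.cvtColor(p,cv2.COLOR_BGR2HSV); x,y,zz=P[...,0],P[...,1],P[...,2]
U=lambda Q:np.c_[(Q[:,:2]-[.443,.036])@[.205,.979],(Q[:,:2]-[.443,.036])@[.979,-.205],Q[:,2]]
for nm,m in (("handle",(hsv[...,0]>8)&(hsv[...,0]<26)&(hsv[...,1]>110)&(hsv[...,2]>120)&(zz>.076)&(zz<.1)&(y<.2)),("rod",(zz>.06)&(zz<.085)&(y<-.045)&(x<.47)&(x>.35))):
    Q=P[m]; print(nm,len(Q))
    if len(Q)>5: print(axis(Q),"extent",np.percentile(U(Q),[1,50,99],axis=0))
p,d=env.read_camera("side"); E=ext(cloud("side",d))
Q=E[(abs(E[...,1])<.065)&(abs(E[...,1])>.03)&(E[...,2]>.15)&(E[...,2]<.275)&(E[...,0]>-.1)&(E[...,0]<.04)]
print("flap front vs z",[(round(z,2),np.round(np.median(Q[abs(Q[:,2]-z)<.01,0]),4)) for z in np.arange(.16,.27,.03)])
t,_=env.read_camera("top"); t0=np.load("top0.npz")["p"]; s0=np.load("side0.npz")["p"]
for n,lo,hi in(("blue",(100,120,60),(125,255,255)),):
    for a,b,nm in((t0,t,"top"),(s0,p,"side")):
        f=lambda im:[np.round(ce,1) for ce,st in zip(*[cv2.connectedComponentsWithStats(cv2.inRange(cv2.cvtColor(im,cv2.COLOR_BGR2HSV),lo,hi))[k] for k in(3,2)]) if 60<st[4]<5000]
        print(nm,f(a),f(b))
E
```

```text
22.4 [0.4457 0.0394 0.2492] [ 0.322   0.6647 -0.2641] 0.08574593569664447
handle 2783
(array([0.4484, 0.0507, 0.0838]), array([-0.09  ,  0.9958, -0.0147])) extent [[-0.2876 -0.0081  0.0772]
 [ 0.0156  0.0028  0.0838]
 [ 0.0764  0.2263  0.0893]]
rod 407
(array([ 0.4158, -0.0997,  0.0727]), array([-0.2127, -0.9771, -0.0044])) extent [[-0.1972 -0.0014  0.0706]
 [-0.1385  0.0012  0.0727]
 [-0.0826  0.0058  0.0746]]
flap front vs z [(np.float64(0.16), np.float64(0.0141)), (np.float64(0.19), np.float64(0.0169)), (np.float64(0.22), np.float64(0.0183)), (np.float64(0.25), np.float64(0.0202))]
top [array([378.3,  51.5])] [array([378.3,  51.5])]
side [array([ 50.3, 224.6]), array([267.7, 296. ])] [array([ 50.2, 224.6]), array([267.8, 296. ])]
```

View pics/w9.png

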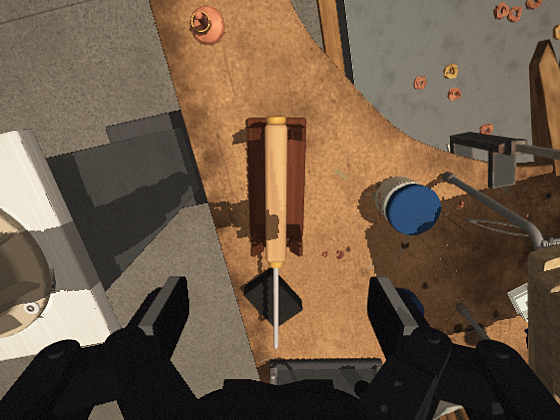

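The pole is back in the rest to within about 1 mm of where it started. The handle runs from (276,120) to (276,265) and the hook is at (276,348). The flap is still shut, and the jar, block and peg haven't moved. Handing in.

```bash
python3 -c "
from workcell import env
print(env.hand_in())"
```

```text
the job is handed in; nothing more can be done
None
```

The flap is shut and held by its catch, the pole is back in its rest, and I handed the job in after about 23 s of robot time. `env.hand_in()` gives no verdict, so this rests on my own checks.

**What I did:** I gripped the pole at 90 N and slid the hook in beside the catch and down into the ring. I then pulled in small steps. Force peaked at about 12–13 N on the roller, dropped to about 0 at the snap, and I stopped at about 6 N on the buffer. I unhooked freely and laid the pole back.

**Last checks:**
- **Flap:** it measured upright, leaning about 0.06 rad to the front. The reading was the same about 5 s later, with the pole out of the eye throughout.
- **Pole:** the handle and rod sit within about 1–2 mm of where they lay at the start, hook the same way round. The gripper is open and about 19 cm above.
- **Bystanders:** the jar is unmoved to a fraction of a pixel in the side view, and the block and peg look in place in the last wrist picture. I did not measure the tape roll or doming block; the hand and pole did not go near them.

**What went wrong or disagreed:**
- **First lowering into the rest:** the pole caught on a notch lip because it was about 4 mm off sideways, and the wrist reading rose to about 48 N up and 18 N sideways. I lifted, shifted it and set it down without force. The 40 N limit covers the arm and gripper body; this load came through the held pole.
- **Flap angle:** the depth reading was about 0.03 rad lower than a plane fit, so I treated it as a bias and judged the end by force.
- **Refused move:** one move call was rejected for a missing key and sent again.

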